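# Demould a cast resin bar and put it on the balance

## Robot

A 6-joint arm with a two-finger parallel gripper is mounted at the origin on the work surface. World frame = base frame: x ahead of the robot, y to its left, z up, the work surface at z = 0. Lengths are in m, angles in rad, forces in N, time in s.
With the tool pointing down it reaches from about 0.225 to 0.875 m from the base axis. Payload 3.4 kg.
Tool frame: the origin (TCP) lies at the very end of the fingers, on their centre line; the grasp point (between the pads) lies 19 mm behind it; z points along the fingers, y is the line along which they close (so a half turn about z gives the same grasp; the last joint's range is limited). The gripper opens to 85 mm and grips with 20 to 120 N. Pads are 22 mm wide; open, the fingers measure 114 mm over their backs; the gripper's body (76 mm by 85 mm) begins 54 mm behind the grasp point. The pads swing forward as they close: fully open they stand 13 mm farther back than shut.
Start: joints at [1.076, 0.276, 1.505, -0, 1.361, -0.121], TCP at [0.21, 0.535, 0.231] pointing down, gripper open.
Joint ranges: [-2.89, 2.89], [-0.75, 2.08], [0.22, 2.7], [-1.18, 4.32], [0.11, 2.71], [-2.7, 2.7]. Speed limits (rad/s): [2.57, 2.57, 3.14, 3.14, 3.14, 3.14].

## Interface

Orientations are given as a unit quaternion [w, x, y, z].
In Python, from rig import readout, vision, manip gives the robot as it stands.
- The arm moves only by the shell command python3 -m handwheel 'ROWS' [FORCE]. ROWS is JSON, a list of rows, each a list of 3 entries, a list of its own where there are three numbers: the shift along the tool's x, y, z in mm, then the turn, a rotation vector about the tool's x, y, z in units of 6 degrees (1.0 is 6 degrees), then the closure, from -1 (fully open) to 1 (shut), so that 0 is half open. A call has 1 to 20 rows; each row shifts and turns the commanded pose from where the row before left it, along the tool's axes as they then stand; what a row does not reach is not made up. A row lasts 1/8 s, in which the tool goes at most 62.5 mm and 10.7 degrees, less where a joint would pass 70% of its speed; a pose out of reach is approached as far as the arm can. A call is refused whole if a number of a shift passes 62.5 or a number of a turn 1, either way. A call with a gripper value outside its range is refused whole. The fingers move at their own pace and stop on an object; FORCE is the grip in N (left out, the last holds). Time passes only in rows, so rows that do not move let the fingers close. It gives the time, the measured TCP pose, the force, the opening and the grip force at its end, in the units of the state.
- readout.get_state(): the state, without advancing time (a new reading comes with each control period).
- vision.get_image(name): name is "scene" or "top" or "wrist"; returns the picture (384x512x3 uint8, blue, green, red); there is no depth.
- vision.camera_params(name): a dict with "intrinsics" (3x3 intrinsics, pixels), "dist" ([k1, k2, p1, p2, k3] as OpenCV has them; the pictures are not rectified), "rvec" (rotation vector, rad) and "tvec" (3), from world to camera coordinates, as OpenCV has them; the wrist camera has in their place "hand_eye" (4x4, takes a point from camera to tool coordinates, whose origin is the TCP and whose axes are the flange's). Camera axes: x right, y down, z forward; pixel columns grow to the right and rows downward; lengths in m; the calibration is good to about 2 mm. A picture is of the moment at which its call begins: read the wrist's pose just before it. camera_params takes no time and is no camera call.
- manip.sign_off(): hands the job in; it is judged then, once.
The state is a dict: "clock": time; "qpos": joint angles; "qd": joint speeds; "effort": joint torques, N m; "position": TCP position; "ee_rot": TCP orientation; "contact_force": force on the tool from outside, world axes, zero at the start; "moment": the same for the moment, N m; "width": finger opening in m; "gripper_force": force on a finger pad.
Only numpy, scipy, OpenCV 4.12 (cv2) and the standard library are available. Lean on these libraries where they do the work, as an engineer would, in place of code of your own. Each camera call takes 0.05 s, during which the arm holds its last target. There are 200 camera calls.

## Task

Take the cast amber bar out of its mould and lay it flat on the middle of the balance pan to be weighed. Raise the end whose stud lies in the open slot first, then draw the other stud back out of its window and spring jaws; do not force the bar, and keep it from ever tipping up steeply or hanging by one end. Set it down gently, do not lean on the mould or the balance, and leave the jars, the flask and the spatula where they are.

Things in the scene. Friction and masses are not known exactly. Their poses are not given: they have to be found in the camera images.
- mould: Open bar mould of steel and aluminium, fixed. Origin at bench level under the cavity's middle; x runs along the cavity from the slotted end to the window end, z up. Cavity 150 mm long (x -75 to 75), 49 wide, 30 deep, floor 14 mm and rim 44 mm above the bench, flush with the bar's top. Side rails 18 mm thick, out to y = +/-42. Base plate 14 mm thick, x -87 to 112, 106 mm wide
- bar: Amber cast bar of filled resin, 146 x 46 x 30 mm, with a steel stud, 8 mm diameter, standing out 24 mm from the middle of each end face (194 mm over all); 0.37 to 0.57 kg, balanced at its middle. Origin: centre of its underside; x along it, z through its top. It starts flat on the cavity floor, its x along the mould's x, with 1 to 2 mm play all round
- stud_a (a point): Tip of the bar's -x stud, on its axis. It starts lying in the open slot, showing 10 mm beyond the low end plate, axis 29 mm above bare bench, where fingertips can pinch it from above to raise this end. The bar is too heavy to be carried level by it. The bar must be free to slide back a few mm as this end rises
- stud_b (a point): Tip of the bar's +x stud, on its axis. It starts through the closed window, so the bar cannot come straight up, and between two spring jaws just behind it, which hold it by friction: 10 to 20 N draws it out lengthwise. It is clear of the jaws after about 13 mm, of the window after 22 mm. The bar can tilt about 0.3 rad before this stud binds in the window
- slot (a point): Top of the low end plate, at its middle, 44 mm above the bench; axes as the mould's. The plate is 12 mm thick (mould x -87 to -75); its slot is 11 mm wide, open at the top, 20 mm deep. If the bar's -x end is raised, drawn back about 10 mm and let go, the bar stays lying on this rim at about 0.2 rad
- window (a point): Middle of the closed window, 11 mm wide and 17 mm high, in the tall end plate, 27.5 mm above the bench; axes as the mould's. The plate is 8 mm thick (mould x 75 to 83), its top 52 mm above the bench. Behind it (mould x 84 to 94) stand two brass spring jaws, one each side of the stud
- balance: White bench balance, fixed, origin at bench level under the pan's centre, x pointing from its display to its rear; housing x from -152 to +100 mm, 190 mm wide, 56 mm high (38 mm under the display)
- pan (a point): centre of the top face of the balance's square steel pan, 170 x 170 mm, 70 mm above the bench; rigid, sides along the balance's x and y
- jar_a: amber sample jar with white lid, 56 mm diameter, 82 mm tall, standing; origin under its centre
- jar_b: a second such jar
- flask: conical glass flask, 72 mm diameter at the foot, 84 mm tall, standing; origin under its centre
- spatula: scraper-like spatula, 170 mm long, wooden handle and flat square steel blade, lying on the bench; origin under its middle
Mind the look-alikes: they are no part of the job. Of the things that look like the mould, take the one that is nearest to the robot's base at the start.

How it is judged:
On the way, in this order (a step that is already met when the one before it is completed fails the run):
1. the slotted end of the bar is raised above the low end plate while the other end is still in the mould (z of stud_a in the frame of slot above 0.01 m and x of stud_b in the frame of window above -0.004 m), for 0.1 s.
2. the bar is drawn out of the window and clear of the mould (z of each of stud_b, stud_a in the frame of slot above 0.01 m), for 0.1 s.
At the end, for the whole second after the job is handed in: The bar lies at rest and flat (within 0.06 rad of level) on the balance pan, bearing on it, its centre within 25 mm of the pan's centre, released (horizontal distance between bar and pan below 0.025 m and z of bar in the frame of pan between -0.004 and 0.004 m and angle between bar's own z axis and vertical below 0.06 rad and contact force between bar and balance above 0.5 N and linear speed of bar below 0.01 m/s); the robot touches nothing.
It fails at once if the bar is forced: more than 35 N between bar and mould (contact force between bar and mould above 35 N).
It fails at once if the bar hangs or is tipped up steeply: tilted more than 0.4 rad (angle between bar's own z axis and vertical above 0.4 rad).
It fails at once if the balance is struck or leaned on: more than 40 N on it (contact force between anything else and balance above 40 N).
It fails at once if the robot leans on the mould: more than 40 N (contact force between any of the fingers, the arm and mould above 40 N).
It fails at once if a jar, the flask or the spatula is moved by more than 20 mm (distance of any of jar_a, jar_b, flask, spatula from where it was at the start of the episode above 0.02 m).
It also fails if it takes over 72 s, if anything falls off the work surface, if the arm or the gripper's body presses on something with over 40 N, if the wrist force passes 120 N, or if a joint passes its speed limit or range.

## Working session

There is one attempt and no reset: what is moved stays moved. The work goes in short steps, Python scripts to look and compute and a shell command to move; the robot and the scene stay as the last step left them, time stands still between calls to the robot, and variables do not carry over. Pictures are saved under pics/ and viewed, at most 10 in all, crops included, and the job is handed in when it is done.

```bash
mkdir -p pics; ls; cat > h.py <<'E'
import numpy as np, cv2
from rig import readout, vision, manip
from scipy.spatial.transform import Rotation as R
def pose():
    s=readout.get_state(); q=s["ee_rot"]
    return np.array(s["position"]), R.from_quat([q[1],q[2],q[3],q[0]]).as_matrix()
def cam(name):
    c=vision.camera_params(name); K=np.array(c["intrinsics"],float); d=np.array(c["dist"],float)
    if "hand_eye" in c:
        p,Rt=pose(); H=np.array(c["hand_eye"]); Rw=Rt@H[:3,:3]; o=Rt@H[:3,3]+p
    else:
        Rw=cv2.Rodrigues(np.array(c["rvec"],float))[0].T; o=-Rw@np.array(c["tvec"],float).ravel()
    return K,d,Rw,o
def ray(C,uv):
    K,d,Rw,o=C; n=cv2.undistortPoints(np.array(uv,float).reshape(-1,1,2),K,d).reshape(-1,2)
    return o,(Rw@np.c_[n,np.ones(len(n))].T).T
def plane(C,uv,z):
    o,v=ray(C,uv); return o+v*((z-o[2])/v[:,2])[:,None]
def tri(C1,u1,C2,u2):
    o1,v1=ray(C1,[u1]);o2,v2=ray(C2,[u2]);v1=v1[0];v2=v2[0]
    t=np.linalg.lstsq(np.c_[v1,-v2],o2-o1,rcond=None)[0]
    a,b=o1+t[0]*v1,o2+t[1]*v2; return (a+b)/2,np.linalg.norm(a-b)
def proj(C,P):
    K,d,Rw,o=C; return cv2.projectPoints(np.array(P,float).reshape(-1,1,3),cv2.Rodrigues(Rw.T)[0],-Rw.T@o,K,d)[0].reshape(-1,2)
E
python3 - <<'E'
from h import *
for n in ("top","scene"):
    im=vision.get_image(n); cv2.imwrite(f"pics/{n}0.png",im); C=cam(n); print(n,C[3].round(3),C[0].round(0).tolist(),C[2][:,2].round(2))
print(np.array(vision.camera_params("wrist")["hand_eye"]).round(3).tolist()); p,Rt=pose();print(p,Rt.round(3))
E
```

```text
pics
top [ 0.494 -0.179  1.472] [[383.0, 0.0, 252.0], [0.0, 383.0, 194.0], [0.0, 0.0, 1.0]] [ 0.05 -0.01 -1.  ]
scene [ 1.239 -0.856  0.965] [[373.0, 0.0, 252.0], [0.0, 373.0, 194.0], [0.0, 0.0, 1.0]] [-0.5   0.53 -0.68]
[[-0.001, -0.945, -0.327, 0.085], [1.0, -0.001, -0.0, -0.001], [-0.0, -0.327, 0.945, -0.143], [0.0, 0.0, 0.0, 1.0]]
[0.20972913 0.53489351 0.23052476] [[-0.931  0.365 -0.001]
 [ 0.365  0.931 -0.001]
 [ 0.    -0.002 -1.   ]]
```

View pics/top0.png

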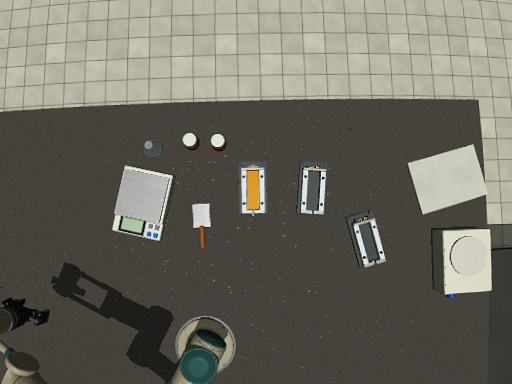

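View pics/scene0.png

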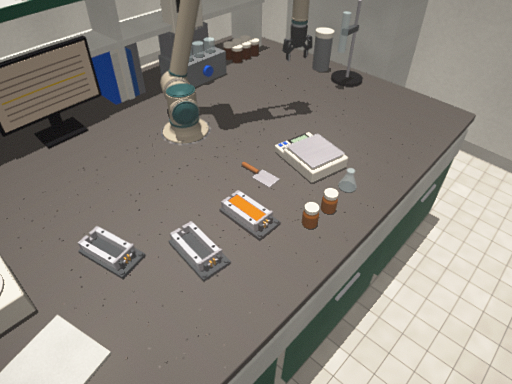

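Top view shows the candidates that look like the mould: amber-filled at (253,189), an empty one at (313,189) and an empty one at (367,241). The robot base is at about (205,345), so the amber-filled one is the nearest. Its brass jaws are at the far (+x) end and its slotted end faces the robot at (253,213). The balance is at (143,200), with its display towards the robot. Jars are at (190,140) and (218,142), the flask at (152,148) and the spatula at (202,222).

```bash
python3 - <<'E'
from h import *
im=cv2.imread("pics/top0.png"); C=cam("top")
hsv=cv2.cvtColor(im,cv2.COLOR_BGR2HSV)
m=cv2.inRange(hsv,(8,150,120),(28,255,255)); 
n,l,st,ce=cv2.connectedComponentsWithStats(m)
for i in range(1,n):
    if st[i,4]>60: print(st[i],ce[i])
i=1+np.argmax(st[1:,4]); c=max(cv2.findContours((l==i).astype(np.uint8),0,1)[0],key=cv2.contourArea)
b=cv2.boxPoints(cv2.minAreaRect(c)); P=plane(C,b,0.044); print("bar",P.round(3).tolist(),P.mean(0).round(4))
# balance light region
g=cv2.inRange(hsv,(0,0,120),(180,60,255)); g[:, :100]=0; g[:,185:]=0; g[:155]=0; g[250:]=0
c=max(cv2.findContours(g,0,1)[0],key=cv2.contourArea); b=cv2.boxPoints(cv2.minAreaRect(c)); print(b.tolist()); P=plane(C,b,0.056); print("bal",P.round(3).tolist())
E
```

```text
[247 171  12  38 453] [252.53642384 189.38852097]
[200 227   4  21  64] [201.734375 236.921875]
bar [[0.66, -0.178, 0.044], [0.659, -0.219, 0.044], [0.521, -0.216, 0.044], [0.522, -0.175, 0.044]] [ 0.5906 -0.1969  0.044 ]
[[109.5999984741211, 229.8000030517578], [124.11763763427734, 164.47059631347656], [173.45880126953125, 175.43528747558594], [158.941162109375, 240.7646942138672]]
bal [[0.452, 0.342, 0.056], [0.697, 0.284, 0.056], [0.65, 0.097, 0.056], [0.408, 0.155, 0.056]]
```

```bash
python3 -m handwheel '[[[0,0,0],[0,0,-0.84],-1],[[0,0,0],[0,0,-0.84],-1],[[0,0,0],[0,0,-0.84],-1],[[0,0,0],[0,0,-0.84],-1],[[-20,-45,1],[0,0,0],-1],[[-20,-45,1],[0,0,0],-1],[[-20,-45,1],[0,0,0],-1],[[-20,-45,1],[0,0,0],-1],[[-20,-45,1],[0,0,0],-1],[[-20,-45,1],[0,0,0],-1],[[-20,-45,1],[0,0,0],-1],[[-20,-45,1],[0,0,0],-1],[[-20,-45,1],[0,0,0],-1],[[-20,-45,1],[0,0,0],-1],[[-20,-45,1],[0,0,0],-1],[[-20,-45,1],[0,0,0],-1],[[-20,-45,1],[0,0,0],-1],[[-20,-45,1],[0,0,0],-1],[[-20,-45,1],[0,0,0],-1],[[-15,-45,1],[0,0,0],-1]]'
python3 - <<'E'
from h import *
p,Rt=pose();print(p.round(4),Rt.round(4).tolist()); C=cam("wrist"); im=vision.get_image("wrist"); cv2.imwrite("pics/w1.png",im); np.savez("w1.npz",K=C[0],d=C[1],R=C[2],o=C[3]); print(C[0].round(0).tolist())
E
```

```text
clock: 2.6
position: [0.5095, -0.1929, 0.2147]
ee_rot: [-0.0, 0.011, 1.0, 0.0]
contact_force: [0.6, 0.6, 0.2]
width: 0.0855
gripper_force: 0.0
[ 0.5095 -0.1929  0.2147] [[-0.9998, 0.0222, -0.0003], [0.0222, 0.9998, 0.0006], [0.0003, 0.0006, -1.0]]
[[326.0, 0.0, 260.0], [0.0, 326.0, 189.0], [0.0, 0.0, 1.0]]
```

View pics/w1.png

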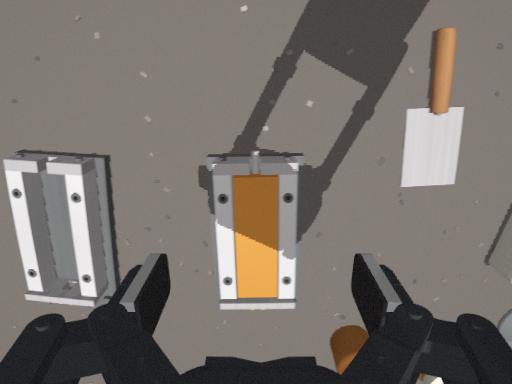

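The close view confirms the amber-filled mould. The stud sits in the open slot at about (255,160), pointing at the robot, with the low end plate at rows 158–172. The bar runs down to row 300 and an empty mould stands at left.

```bash
python3 -m handwheel '[[[7,-1.5,32],[0,0,0],-1],[[7,-1.5,32],[0,0,0],-1],[[6,-1.5,31],[0,0,0],-1],[[0,0,0],[0,0,0],-1],[[0,0,0],[0,0,0],-1]]'
python3 - <<'E'
from h import *
p,Rt=pose();print(p.round(4),Rt.round(4).tolist()); C=cam("wrist"); im=vision.get_image("wrist"); cv2.imwrite("pics/w2.png",im); np.savez("w2.npz",K=C[0],d=C[1],R=C[2],o=C[3])
# guess stud pixel
print(proj(C,[[0.493,-0.197,0.029],[0.504,-0.197,0.044]]))
u,v=proj(C,[[0.5,-0.197,0.035]])[0].astype(int)
cr=cv2.resize(im[max(v-75,0):v+75,u-100:u+100],None,fx=4,fy=4,interpolation=cv2.INTER_CUBIC); cv2.imwrite("pics/w2c.png",cr); print(u-100,v-75)
E
```

```text
clock: 3.28
position: [0.4899, -0.1957, 0.1212]
ee_rot: [0.001, 0.011, 1.0, -0.0]
contact_force: [0.3, 0.0, 0.8]
width: 0.0853
gripper_force: 0.0
[ 0.4899 -0.1957  0.1212] [[-0.9998, 0.0219, 0.0016], [0.0219, 0.9998, -0.0006], [-0.0016, -0.0006, -1.0]]
[[259.67988306 197.37381809]
 [259.98225552 218.45989867]]
159 133
```

View pics/w2c.png

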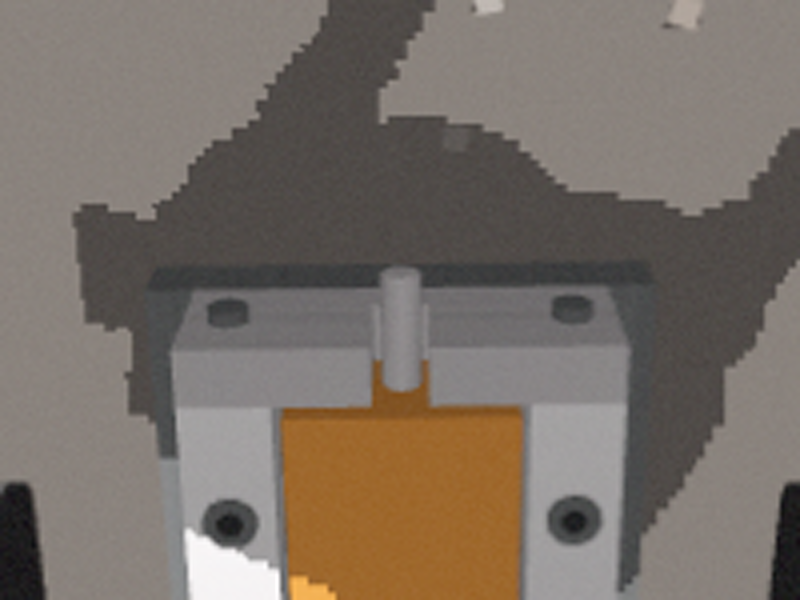

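The crop shows the stud tip's near end at crop (401,268). The low plate's outer top edge runs from (172,347) to (627,346), and its inner top edge is at row 407. The bar's top corners are (283,408) and (523,408), and the stud axis is at column ≈402.

```bash
python3 - <<'E'
from h import *
L=lambda f:(lambda z:(z["K"],z["d"],z["R"],z["o"]))(np.load(f))
C1,C2=L("w1.npz"),L("w2.npz")
off=np.array([159,133.]); px=lambda u,v: np.array([u,v])/4+off-0.375
def corners(f):
    im=cv2.imread(f);hsv=cv2.cvtColor(im,cv2.COLOR_BGR2HSV); m=cv2.inRange(hsv,(8,120,60),(28,255,255))
    m[:, :200]=0; m[:,330:]=0
    m=cv2.morphologyEx(m,cv2.MORPH_OPEN,np.ones((25,25),np.uint8))
    ys,xs=np.where(m); y0=ys.min(); r=xs[ys==y0+3]; return [(r.min()-.5,y0-.5),(r.max()+.5,y0-.5)]
a,b=corners("pics/w1.png"),corners("pics/w2.png"); print(a,b)
for i in (0,1): print(tri(C1,a[i],C2,b[i]))
P=plane(C2,[px(172,347),px(627,346),px(373,407),px(172,407),px(627,407)],0.044); print("plate",P.round(4).tolist())
print("bar end", plane(C2,[px(283,409),px(523,408)],0.044).round(4).tolist())
# lower bottom of end face z=.025, top z=.033
print("tip",plane(C2,[px(401,268)],0.025).round(4),plane(C2,[px(401,279)],0.033).round(4))
print("stud top line",plane(C2,[px(382,300),px(420,300),px(385,380),px(422,380)],0.029).round(4).tolist())
print("slot", plane(C2,[px(374,346),px(428,346),px(374,405),px(428,405)],0.044).round(4).tolist())
# far end of bar in w1
im=cv2.imread("pics/w1.png");hsv=cv2.cvtColor(im,cv2.COLOR_BGR2HSV);m=cv2.inRange(hsv,(8,120,60),(28,255,255));m[:, :200]=0;m[:,330:]=0;m[:165]=0;m[310:]=0
for r in (185,230,280):
    xs=np.where(m[r])[0]; print(plane(C1,[(xs.min()-.5,r),(xs.max()+.5,r)],0.044).round(4).tolist())
E
```

```text
[(np.float64(233.5), np.float64(174.5)), (np.float64(277.5), np.float64(174.5))] [(np.float64(229.5), np.float64(234.5)), (np.float64(288.5), np.float64(234.5))]
(array([ 0.51657847, -0.22039467,  0.04422708]), np.float64(0.0003304957331369661))
(array([ 0.51744528, -0.1761785 ,  0.04461063]), np.float64(0.0005651810625373309))
plate [[0.5038, -0.2403, 0.044], [0.5055, -0.156, 0.044], [0.517, -0.2034, 0.044], [0.5162, -0.2413, 0.044], [0.5181, -0.1556, 0.044]]
bar end [[0.517, -0.2204, 0.044], [0.5178, -0.1752, 0.044]]
tip [[ 0.4964 -0.1977  0.025 ]] [[ 0.4956 -0.1977  0.033 ]]
stud top line [[0.5014, -0.2015, 0.029], [0.5016, -0.1941, 0.029], [0.5187, -0.2014, 0.029], [0.5188, -0.1941, 0.029]]
slot [[0.5044, -0.2028, 0.044], [0.5046, -0.1928, 0.044], [0.5165, -0.2032, 0.044], [0.5168, -0.1931, 0.044]]
[[0.5277, -0.2222, 0.044], [0.5288, -0.1765, 0.044]]
[[0.5782, -0.2226, 0.044], [0.5793, -0.1768, 0.044]]
[[0.6413, -0.2236, 0.044], [0.6423, -0.1782, 0.044]]
```

```bash
python3 -m handwheel '[[[-1,-2,0],[0,0,0],0.3],[[0,0,25],[0,0,0],0.3],[[0,0,25],[0,0,0],0.3],[[0,0,20],[0,0,0],0.3],[[0,0,15],[0,0,0],0.3],[[0,0,10],[0,0,0],0.3],[[0,0,5],[0,0,0],0.3],[[0,0,5],[0,0,0],0.3],[[0,0,5],[0,0,0],0.3],[[0,0,0],[0,0,0],0.3]]' 20
python3 - <<'E'
from h import *
p,Rt=pose();print(p.round(4)); im=vision.get_image("wrist"); cv2.imwrite("pics/w3.png",im)
C=cam("wrist"); print(proj(C,[[0.4955,-.1977,.029]]))
E
```

```text
clock: 4.58
position: [0.4898, -0.1974, 0.0101]
ee_rot: [-0.0, 0.011, 1.0, 0.0]
contact_force: [0.0, -0.1, -1.1]
width: 0.03
gripper_force: 0.0
[ 0.4898 -0.1974  0.0101]
[[261.58269916 288.1105413 ]]
```

View pics/w3.png

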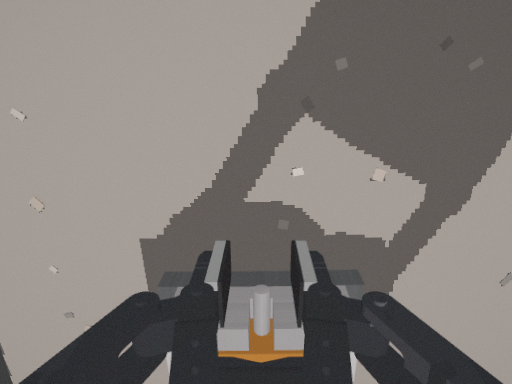

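The picture shows the stud tip at (261,288), midway between the pads (inner edges about 226 and 296), with no contact. I'll move 1.5 mm nearer the plate and close gently.

```bash
python3 -m handwheel '[[[-1.5,0,0],[0,0,0],0.3],[[0,0,0],[0,0,0],0.6],[[0,0,0],[0,0,0],0.75],[[0,0,0],[0,0,0],0.85],[[0,0,0],[0,0,0],1],[[0,0,0],[0,0,0],1],[[0,0,0],[0,0,0],1]]' 20; python3 -c "
from h import *
s=readout.get_state();print(s['contact_force'],s['moment'],pose()[0].round(4))"
```

```text
clock: 5.5
position: [0.4915, -0.1975, 0.0104]
ee_rot: [0.0, 0.011, 1.0, 0.0]
contact_force: [-0.1, 0.6, 2.2]
width: 0.0062
gripper_force: 19.5
[-0.05359269  0.58753028  2.23632999] [0.14345304 0.02677544 0.05307593] [ 0.4915 -0.1975  0.0104]
```

```bash
python3 -m handwheel '[[[0,0,0],[0,0,0],1],[[0,0,0],[0,0,0],1],[[0.5,0,-2.6],[0,0.143,0],1],[[0.5,0,-2.6],[0,0.143,0],1],[[0.5,0,-2.6],[0,0.143,0],1],[[0.5,0,-2.6],[0,0.143,0],1],[[0,0,0],[0,0,0],1]]' 90; python3 -c "
from h import *
s=readout.get_state();print(s['contact_force'],s['moment'],pose()[0].round(4),pose()[1].round(3).tolist())"
```

```text
clock: 6.38
position: [0.4906, -0.1977, 0.0209]
ee_rot: [-0.029, 0.011, 1.0, 0.0]
contact_force: [3.9, 0.5, -1.9]
width: 0.0025
gripper_force: 88.0
[ 3.86316183  0.45075064 -1.90989063] [-0.04067731 -0.65922154 -0.00345108] [ 0.4906 -0.1977  0.0209] [[-0.998, 0.022, -0.059], [0.022, 1.0, 0.001], [0.059, -0.0, -0.998]]
```

```bash
python3 - <<'E'
from h import *
im=vision.get_image("wrist"); cv2.imwrite("pics/w4c.png",cv2.resize(im[230:380,160:360],None,fx=4,fy=4,interpolation=cv2.INTER_CUBIC))
E
```

```text
(no output)
```

View pics/w4c.png

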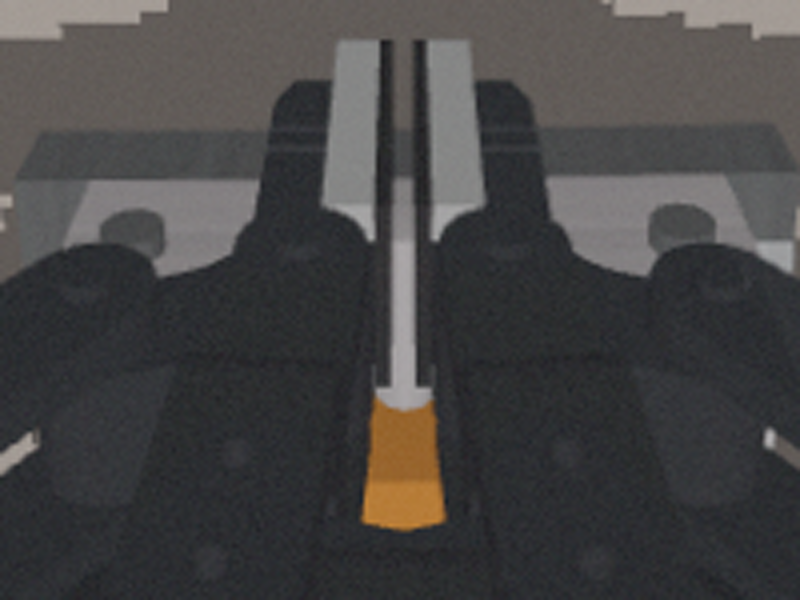

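The crop shows the steel stud gripped between the dark pads at crop (403,300), with the bar's amber end below it, so the grip holds.

```bash
python3 -m handwheel '[[[0.4,0,-3.4],[0,0.15,0],1],[[0.4,0,-3.4],[0,0.15,0],1],[[0.4,0,-3.4],[0,0.15,0],1],[[0,0,0],[0,0,0],1]]' 80; python3 -c "
from h import *
s=readout.get_state();print(s['contact_force'],s['moment'],pose()[0].round(4),pose()[1].round(3).tolist())"
```

```text
clock: 6.92
position: [0.4901, -0.1977, 0.0311]
ee_rot: [-0.053, 0.011, 0.999, 0.0]
contact_force: [5.5, 0.2, -3.9]
width: 0.0024
gripper_force: 87.9
[ 5.45903559  0.16330354 -3.93283458] [-0.05343276 -0.90494659 -0.03769986] [ 0.4901 -0.1977  0.0311] [[-0.994, 0.022, -0.105], [0.022, 1.0, 0.002], [0.105, -0.0, -0.994]]
```

```bash
python3 -m handwheel '[[[0.5,0,-3.5],[0,0.17,0],1],[[0.5,0,-3.5],[0,0.17,0],1],[[0.5,0,-3.5],[0,0.17,0],1],[[0.5,0,-3.5],[0,0.17,0],1],[[0.5,0,-3.5],[0,0.17,0],1],[[0.5,0,-3.5],[0,0.17,0],1],[[0,0,0],[0,0,0],1]]'; python3 - <<'E'
from h import *
s=readout.get_state();print(s['contact_force'],s['moment'],pose()[0].round(4),pose()[1].round(3).tolist())
C=cam("scene"); im=vision.get_image("scene"); u,v=proj(C,[[.55,-.197,.05]])[0].astype(int); print(u,v)
cv2.imwrite("pics/s5c.png",cv2.resize(im[v-50:v+60,u-70:u+70],None,fx=5,fy=5,interpolation=cv2.INTER_CUBIC))
E
```

```text
clock: 7.8
position: [0.49, -0.1975, 0.0519]
ee_rot: [-0.106, 0.011, 0.994, 0.001]
contact_force: [5.4, -0.5, -4.5]
width: 0.0023
gripper_force: 87.8
[ 5.36779609 -0.52841316 -4.52135968] [-0.03530639 -1.01664266 -0.08570492] [ 0.49   -0.1975  0.0519] [[-0.977, 0.022, -0.211], [0.021, 1.0, 0.005], [0.211, -0.0, -0.977]]
237 199
```

View pics/s5c.png

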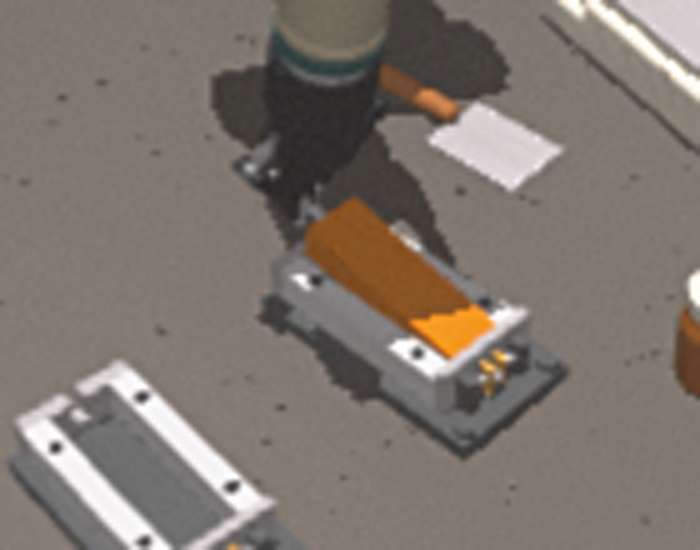

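The bar's near end stands above the low plate at crop (350,230), with its far end still behind the window plate at (480,340). Now I'll draw it back.

```bash
python3 -m handwheel '[[[1.2,0,0.2],[0,0,0],1],[[1.2,0,0.2],[0,0,0],1],[[1.2,0,0.2],[0,0,0],1],[[1.2,0,0.2],[0,0,0],1],[[1.2,0,0.2],[0,0,0],1],[[0,0,0],[0,0,0],1]]'; python3 - <<'E'
from h import *
s=readout.get_state();print(s['contact_force'],s['moment'],pose()[0].round(4),pose()[1].round(3).tolist())
E
```

```text
clock: 8.6
position: [0.4892, -0.1984, 0.0527]
ee_rot: [-0.1, 0.011, 0.995, 0.0]
contact_force: [13.5, -0.0, -5.5]
width: 0.002
gripper_force: 86.7
[13.54962539 -0.01981064 -5.53439227] [ 0.05799804 -2.37828989  0.0076374 ] [ 0.4892 -0.1984  0.0527] [[-0.98, 0.023, -0.199], [0.022, 1.0, 0.002], [0.199, -0.002, -0.98]]
```

```bash
python3 -m handwheel '[[[1,0,0.2],[0,0,0],1],[[1,0,0.2],[0,0,0],1],[[1,0,0.2],[0,0,0],1],[[0,0,0],[0,0,0],1]]'; python3 - <<'E'
from h import *
s=readout.get_state();print(s['contact_force'],s['moment'],pose()[0].round(4),pose()[1].round(3).tolist())
E
```

```text
clock: 9.1
position: [0.4862, -0.1984, 0.0527]
ee_rot: [-0.1, 0.011, 0.995, -0.0]
contact_force: [13.9, -0.2, -5.9]
width: 0.0021
gripper_force: 86.8
[13.91645083 -0.17386223 -5.90277298] [ 0.01495378 -2.33327507  0.04120278] [ 0.4862 -0.1984  0.0527] [[-0.98, 0.023, -0.199], [0.023, 1.0, 0.002], [0.199, -0.002, -0.98]]
```

```bash
python3 -m handwheel '[[[1,0,0.2],[0,0,0],1],[[1,0,0.2],[0,0,0],1],[[1,0,0.2],[0,0,0],1],[[1,0,0.2],[0,0,0],1],[[1,0,0.2],[0,0,0],1],[[1,0,0.2],[0,0,0],1],[[1,0,0.2],[0,0,0],1],[[0,0,0],[0,0,0],1]]'; python3 - <<'E'
from h import *
s=readout.get_state();print(s['contact_force'],s['moment'],pose()[0].round(4),pose()[1].round(3).tolist())
C=cam("wrist"); im=vision.get_image("wrist"); cv2.imwrite("pics/w6c.png",cv2.resize(im[230:380,160:360],None,fx=4,fy=4,interpolation=cv2.INTER_CUBIC))
E
```

```text
clock: 10.1
position: [0.4716, -0.1967, 0.0525]
ee_rot: [-0.108, 0.011, 0.994, 0.002]
contact_force: [1.1, -0.9, -2.4]
width: 0.0019
gripper_force: 88.3
[ 1.09761954 -0.89848491 -2.41369598] [-0.0982879  -0.15081363 -0.04188604] [ 0.4716 -0.1967  0.0525] [[-0.976, 0.022, -0.215], [0.021, 1.0, 0.006], [0.215, 0.001, -0.977]]
```

View pics/w6c.png

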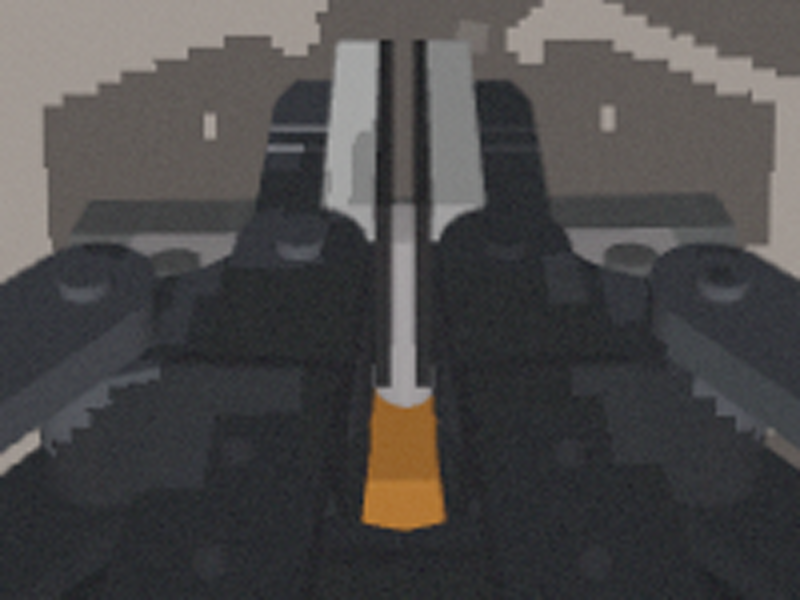

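The stud is still held as before at crop (403,300), with no slip. The bar has moved 18 mm back and the jaw force is gone. I'll draw it the last few mm and lower it onto the rim.

```bash
python3 -m handwheel '[[[1,0,0.2],[0,0,0],1],[[1,0,0.2],[0,0,0],1],[[1,0,0.2],[0,0,0],1],[[1,0,0.2],[0,0,0],1],[[1,0,0.2],[0,0,0],1],[[1,0,0.2],[0,0,0],1],[[1,0,0.2],[0,0,0],1],[[0,0,0.5],[0,0,0],1],[[0,0,0.5],[0,0,0],1],[[0,0,0.5],[0,0,0],1],[[0,0,0],[0,0,0],1]]'; python3 - <<'E'
from h import *
s=readout.get_state();print(s['contact_force'],s['moment'],pose()[0].round(4),pose()[1].round(3).tolist())
E
```

```text
clock: 11.52
position: [0.4662, -0.1971, 0.0522]
ee_rot: [-0.106, 0.011, 0.994, 0.001]
contact_force: [3.2, 1.1, 4.8]
width: 0.0022
gripper_force: 88.8
[3.15375703 1.0635488  4.82636355] [ 0.15813729 -0.25860775  0.03897336] [ 0.4662 -0.1971  0.0522] [[-0.977, 0.022, -0.211], [0.021, 1.0, 0.004], [0.211, -0.0, -0.977]]
```

```bash
python3 -m handwheel '[[[0,0,-0.8],[0,0,0],1],[[0,0,0],[0,0,0],0.6],[[0,0,0],[0,0,0],0.2],[[0,0,0],[0,0,0],0],[[0,0,0],[0,0,0],0],[[0,0,-10],[0,0,0],0],[[0,0,-20],[0,0,0],-1],[[0,0,-30],[0,0,0],-1],[[0,0,-30],[0,0,0],-1],[[0,0,-30],[0,0,0],-1],[[0,0,0],[0,0,0],-1],[[0,0,0],[0,0,0],-1]]'; python3 - <<'E'
from h import *
s=readout.get_state();print(s['contact_force'],pose()[0].round(4),pose()[1].round(3).tolist())
C=cam("wrist"); im=vision.get_image("wrist"); cv2.imwrite("pics/w7.png",im);np.savez("w7.npz",K=C[0],d=C[1],R=C[2],o=C[3])
E
```

```text
clock: 13.02
position: [0.4908, -0.1972, 0.1689]
ee_rot: [-0.107, 0.011, 0.994, 0.001]
contact_force: [0.5, 0.2, 0.1]
width: 0.0851
gripper_force: 0.0
[0.53963905 0.15079322 0.117303  ] [ 0.4908 -0.1972  0.1689] [[-0.977, 0.022, -0.213], [0.021, 1.0, 0.005], [0.213, 0.001, -0.977]]
```

View pics/w7.png

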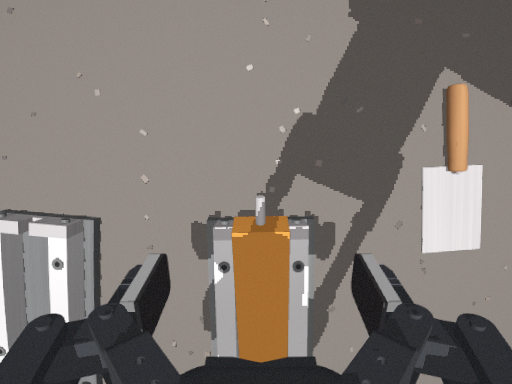

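The bar lies tilted on the low plate's rim, with its stud tip at (261,195), its top near edge at row ~235 and its sides at columns ~234 and 289. It sits centred between the open fingers.

```bash
python3 - <<'E'
from h import *
z=np.load("w7.npz");C=(z["K"],z["d"],z["R"],z["o"])
im=cv2.imread("pics/w7.png");hsv=cv2.cvtColor(im,cv2.COLOR_BGR2HSV);m=cv2.inRange(hsv,(8,120,60),(28,255,255));m[:, :200]=0;m[:,330:]=0
# tilted top plane through T0 with normal n
yaw=-.02; c,s=np.cos(yaw),np.sin(yaw); th=.245
u=np.array([c*np.cos(th),s*np.cos(th),-np.sin(th)]); n=np.array([c*np.sin(th),s*np.sin(th),np.cos(th)]); T=np.array([.5403,-.1985,.0684])
def hit(uv):
    o,v=ray(C,uv); return o+v*((n@(T-o))/(v@n))[:,None]
for r in (240,260,290,320,345):
    xs=np.where(m[r])[0]; P=hit([(xs.min()-.5,r),(xs.max()+.5,r)]); print(r,xs.min(),xs.max(),P.round(4).tolist(),P.mean(0).round(4), np.linalg.norm(P[1]-P[0]).round(4))
col=hsv[:,262,2].astype(int); print([(r,col[r]) for r in range(214,245,2)])
M=T-15e-3*n+.033*u; print("pred top near edge px",proj(C,[M-.073*u+.015*n]),"tip",proj(C,[M-.097*u]))
E
```

```text
240 232 288 [[0.5077, -0.221, 0.0764], [0.5088, -0.176, 0.0764]] [ 0.5082 -0.1985  0.0764] 0.045
260 233 288 [[0.5257, -0.2212, 0.0719], [0.5268, -0.1758, 0.0719]] [ 0.5262 -0.1985  0.0719] 0.0454
290 235 288 [[0.5547, -0.2212, 0.0647], [0.5558, -0.1754, 0.0646]] [ 0.5553 -0.1983  0.0647] 0.0458
320 237 287 [[0.5867, -0.2212, 0.0567], [0.5878, -0.1759, 0.0566]] [ 0.5872 -0.1985  0.0567] 0.0453
345 239 287 [[0.616, -0.2209, 0.0494], [0.6171, -0.1755, 0.0493]] [ 0.6165 -0.1982  0.0493] 0.0454
[(214, np.int64(146)), (216, np.int64(145)), (218, np.int64(145)), (220, np.int64(147)), (222, np.int64(145)), (224, np.int64(145)), (226, np.int64(137)), (228, np.int64(139)), (230, np.int64(137)), (232, np.int64(160)), (234, np.int64(166)), (236, np.int64(168)), (238, np.int64(164)), (240, np.int64(168)), (242, np.int64(165)), (244, np.int64(167))]
pred top near edge px [[260.76026412 232.2201329 ]] tip [[260.6404775  196.53974892]]
```

```bash
python3 -m handwheel '[[[0,0,0],[0,0.29,-0.12],-1],[[-24,-1,0],[0,0,0],-1],[[-24,0,0],[0,0,0],-1],[[-24,0,0],[0,0,0],-1],[[0,0,30],[0,0,0],-1],[[0,0,30],[0,0,0],-1],[[0,0,20],[0,0,0],-1],[[0,0,10],[0,0,0],-1],[[0,0,0],[0,0,0],-1],[[0,0,0],[0,0,0],-1]]' 20; python3 -c "
from h import *
s=readout.get_state();print(s['contact_force'],pose()[0].round(4),pose()[1].round(3).tolist())"
```

```text
clock: 14.32
position: [0.5403, -0.199, 0.0652]
ee_rot: [-0.121, 0.005, 0.993, 0.002]
contact_force: [0.0, -0.8, 0.7]
width: 0.0853
gripper_force: 0.0
[ 0.04213375 -0.83378827  0.69090058] [ 0.5403 -0.199   0.0652] [[-0.971, 0.01, -0.24], [0.009, 1.0, 0.005], [0.241, 0.002, -0.971]]
```

```bash
python3 -m handwheel '[[[0,0.4,6],[0,0,0],-1],[[0,0,5],[0,0,0],-1],[[0,0,4],[0,0,0],-1],[[0,0,4],[0,0,0],-0.6],[[0,0,0],[0,0,0],-0.3],[[0,0,0],[0,0,0],-0.1],[[0,0,0],[0,0,0],0],[[0,0,0],[0,0,0],0.15],[[0,0,0],[0,0,0],0.15]]' 20; python3 -c "
from h import *
s=readout.get_state();print(s['contact_force'],s['moment'],pose()[0].round(4),pose()[1].round(3).tolist())"
```

```text
clock: 15.45
position: [0.535, -0.1977, 0.0464]
ee_rot: [-0.122, 0.005, 0.993, 0.002]
contact_force: [0.6, 3.2, 2.3]
width: 0.0459
gripper_force: 20.9
[0.62329757 3.15998243 2.29785453] [ 0.56863411 -0.05055253 -0.08767577] [ 0.535  -0.1977  0.0464] [[-0.97, 0.01, -0.241], [0.009, 1.0, 0.006], [0.242, 0.004, -0.97]]
```

```bash
python3 -m handwheel '[[[0,0,0],[0,0,0],0.5],[[0,0,0],[0,0,0],0.5],[[0,0,0],[0,0,0],0.5],[[2,0,-3.5],[0,0,0],0.5],[[2,0,-3.5],[0,0,0],0.5],[[2,0,-3.5],[0,0,0],0.5],[[2,0,-3.5],[0,0,0],0.5],[[0,0,0],[0,0,0],0.5]]' 100; python3 -c "
from h import *
s=readout.get_state();print(s['contact_force'],s['moment'],pose()[0].round(4),pose()[1].round(3).tolist())"
```

```text
clock: 16.45
position: [0.5306, -0.1984, 0.062]
ee_rot: [-0.121, 0.005, 0.993, 0.002]
contact_force: [0.4, -0.8, -4.5]
width: 0.0444
gripper_force: 102.3
[ 0.4014201  -0.80070284 -4.50694542] [-0.03340346 -0.12088489  0.02216174] [ 0.5306 -0.1984  0.062 ] [[-0.97, 0.01, -0.241], [0.009, 1.0, 0.005], [0.241, 0.003, -0.97]]
```

```bash
python3 - <<'E'
from h import *
G={}
for n,seed,lim in (("top",(148,190),3),("scene",(318,152),3)):
    im=cv2.imread(f"pics/{n}0.png"); k=cv2.GaussianBlur(im,(3,3),0); mk=np.zeros((386,514),np.uint8)
    print(n,k[seed[1],seed[0]])
    cv2.floodFill(k,mk,seed,0,(lim,)*3,(lim,)*3,4|cv2.FLOODFILL_MASK_ONLY|(255<<8))
    c=max(cv2.findContours(mk[1:-1,1:-1],0,1)[0],key=cv2.contourArea); 
    b=cv2.boxPoints(cv2.minAreaRect(c)) if n=="top" else cv2.approxPolyDP(cv2.convexHull(c),6,True).reshape(-1,2)
    M=cv2.moments(cv2.convexHull(c)); G[n]=(M["m10"]/M["m00"],M["m01"]/M["m00"])
    print(cv2.contourArea(c),b.round(1).tolist(),G[n]); print(plane(cam(n),b,.07).round(3).tolist(),plane(cam(n),[G[n]],.07).round(4))
print(tri(cam("top"),G["top"],cam("scene"),G["scene"]))
E
```

```text
top [176 179 179]
1816.0 [[114.69999694824219, 212.1999969482422], [124.4000015258789, 168.8000030517578], [167.10000610351562, 178.1999969482422], [157.39999389648438, 221.60000610351562]] (140.99310284616726, 195.25929806181247)
[[0.518, 0.316, 0.07], [0.678, 0.279, 0.07], [0.638, 0.118, 0.07], [0.479, 0.156, 0.07]] [[0.5779 0.2162 0.07  ]]
scene [207 206 214]
813.0 [[342, 153], [312, 165], [288, 146], [319, 136]] (314.7296572850852, 149.84606547960942)
[[0.676, 0.268, 0.07], [0.635, 0.121, 0.07], [0.489, 0.154, 0.07], [0.538, 0.302, 0.07]] [[0.5843 0.2085 0.07  ]]
(array([0.57829659, 0.21851668, 0.06168845]), np.float64(0.00021846392571326604))
```

```bash
python3 -m handwheel '[[[4.8,0,-19],[0,0,0],0.5],[[4.8,0,-19],[0,-0.38,0],0.5],[[4,0,-19],[0,-0.38,0],0.5],[[3.2,0,-19],[0,-0.38,0],0.5],[[2.4,0,-19],[0,-0.38,0],0.5],[[0,0,0],[0,-0.38,0],0.5],[[0,0,0],[0,-0.4,0],0.5],[[0,0,0],[0,0,0.7],0.5],[[0,0,0],[0,0,0.7],0.5],[[0,0,0],[0,0,0.7],0.5],[[0,0,0],[0,0,0],0.5],[[0,0,0],[0,0,0],0.5]]'; python3 -c "
from h import *
s=readout.get_state();print(s['contact_force'],s['moment'],pose()[0].round(4),pose()[1].round(3).tolist())"
```

```text
clock: 17.95
position: [0.53, -0.1984, 0.1589]
ee_rot: [-0.002, 0.114, 0.993, 0.001]
contact_force: [0.4, -0.8, -5.5]
width: 0.0438
gripper_force: 103.0
[ 0.39919905 -0.81111811 -5.47230233] [ 0.02276854  0.18349597 -0.0128016 ] [ 0.53   -0.1984  0.1589] [[-0.974, 0.227, -0.003], [0.227, 0.974, 0.003], [0.004, 0.002, -1.0]]
```

```bash
python3 -m handwheel '[[[3,15,0],[0,0,0],0.5],[[6,32,0],[0,0,0],0.5],[[6,32,0],[0,0,0],0.5],[[6,32,0],[0,0,0],0.5],[[6,32,0],[0,0,0],0.5],[[6,32,0],[0,0,0],0.5],[[6,32,0],[0,0,0],0.5],[[6,32,0],[0,0,0],0.5],[[6,32,0],[0,0,0],0.5],[[6,32,0],[0,0,0],0.5],[[6,32,0],[0,0,0],0.5],[[6,32,0],[0,0,0],0.5],[[6,32,0],[0,0,0],0.5],[[5,15,0],[0,0,0],0.5],[[0,0,30],[0,0,0],0.5],[[0,0,15],[0,0,0],0.5],[[0,0,0],[0,0,0],0.5],[[0,0,0],[0,0,0],0.5]]'; python3 - <<'E'
from h import *
s=readout.get_state();print(s['contact_force'],s['moment'],pose()[0].round(4),pose()[1].round(3).tolist())
C=cam("scene"); im=vision.get_image("scene"); t=vision.get_image("top"); cv2.imwrite("pics/top8.png",t); cv2.imwrite("pics/s8.png",im)
u,v=proj(C,[[.57,.215,.1]])[0].astype(int); print(u,v)
cv2.imwrite("pics/s8c.png",cv2.resize(im[v-50:v+50,u-70:u+70],None,fx=5,fy=5,interpolation=cv2.INTER_CUBIC))
# predicted bar-frame features: far (+x) top edge ends & bottom edge ends of -y side in scene
p,Rt=pose(); uu=-Rt[:,0]; yy=Rt[:,1]
c=p+.033*uu+np.array([0,0,-.0075])
hsv=cv2.cvtColor(im,cv2.COLOR_BGR2HSV);m=cv2.inRange(hsv,(8,120,60),(28,255,255));m[:,:u-60]=0;m[:,u+60:]=0;m[:v-50]=0;m[v+45:]=0
n,l,st,ce=cv2.connectedComponentsWithStats(m); print(st[1:][st[1:,4]>20].tolist())
for sx in (-1,1):
  for sy in (-1,1):
    for z in (0,.03): print(sx,sy,z,proj(C,[c+sx*.073*uu+sy*.023*yy+np.array([0,0,z])]).round(1))
E
```

```text
clock: 20.2
position: [0.5472, 0.2228, 0.1157]
ee_rot: [-0.001, 0.115, 0.993, 0.002]
contact_force: [0.3, -0.1, -5.5]
width: 0.0439
gripper_force: 103.1
[ 0.25697013 -0.07954386 -5.48369903] [-0.03178798  0.14498707  0.03739041] [0.5472 0.2228 0.1157] [[-0.974, 0.228, -0.002], [0.228, 0.974, 0.003], [0.003, 0.003, -1.0]]
313 141
[[308, 126, 26, 26, 337], [253, 167, 6, 6, 23]]
-1 -1 0 [[299.9 133.9]]
-1 -1 0.03 [[300.6 127.7]]
-1 1 0 [[308.6 130.5]]
-1 1 0.03 [[309.3 124.4]]
1 -1 0 [[323.7 151.9]]
1 -1 0.03 [[324.7 145.6]]
1 1 0 [[332.5 148.1]]
1 1 0.03 [[333.7 141.8]]
```

View pics/s8c.png

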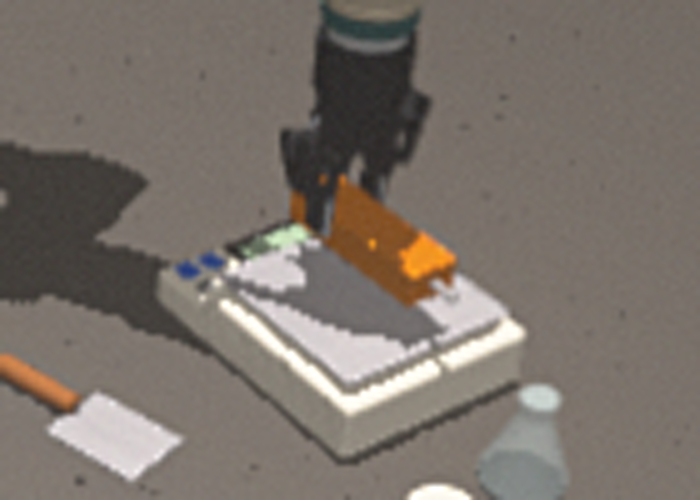

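The bar hangs level over the pan, with its far top corner at crop (455,260) and its bottom corner at (410,305), as predicted. Now I'll lower it.

```bash
python3 -m handwheel '[[[0,0,12],[0,0,0],0.5],[[0,0,10],[0,0,0],0.5],[[0,0,6],[0,0,0],0.5],[[0,0,3],[0,0,0],0.5],[[0,0,1],[0,0,0],0.5],[[0,0,1],[0,0,0],0.5],[[0,0,1],[0,0,0],0.5],[[0,0,0],[0,0,0],0.5]]'; python3 -c "
from h import *
s=readout.get_state();print(s['contact_force'],s['moment'],pose()[0].round(4))"
```

```text
clock: 21.3
position: [0.5464, 0.2231, 0.081]
ee_rot: [-0.002, 0.115, 0.993, 0.001]
contact_force: [-0.2, 0.5, -5.0]
width: 0.044
gripper_force: 103.4
[-0.23417105  0.54071125 -5.02409121] [0.08659573 0.17339353 0.03448669] [0.5464 0.2231 0.081 ]
```

```bash
python3 -m handwheel '[[[0,0,1],[0,0,0],0.5],[[0,0,1],[0,0,0],0.5],[[0,0,0],[0,0,0],0.5]]'; python3 -c "
from h import *
s=readout.get_state();print(s['contact_force'],s['moment'],pose()[0].round(4))"
```

```text
clock: 21.68
position: [0.5462, 0.2231, 0.0788]
ee_rot: [-0.002, 0.115, 0.993, 0.001]
contact_force: [-0.3, 0.1, -5.2]
width: 0.044
gripper_force: 103.4
[-0.32412708  0.06261038 -5.19896601] [0.05773967 0.19512783 0.01911074] [0.5462 0.2231 0.0788]
```

```bash
python3 -m handwheel '[[[0,0,1],[0,0,0],0.5],[[0,0,0],[0,0,0],0.5]]'; python3 -m handwheel '[[[0,0,1],[0,0,0],0.5],[[0,0,0],[0,0,0],0.5]]'; python3 -c "
from h import *
s=readout.get_state();print(s['contact_force'],s['moment'],pose()[0].round(4))"
```

```text
clock: 21.92
position: [0.5464, 0.2231, 0.0781]
ee_rot: [-0.002, 0.115, 0.993, 0.001]
contact_force: [0.1, -0.0, -4.1]
width: 0.0438
gripper_force: 103.5
clock: 22.18
position: [0.5463, 0.2232, 0.0774]
ee_rot: [-0.002, 0.115, 0.993, 0.001]
contact_force: [-2.7, -0.4, -0.8]
width: 0.0443
gripper_force: 104.0
[-2.69676988 -0.3736904  -0.78518386] [-0.01980384  0.14612133 -0.03268714] [0.5463 0.2232 0.0774]
```

```bash
python3 -m handwheel '[[[0,0,0.5],[0,0,0],0.5],[[0,0,0],[0,0,0],0.1],[[0,0,0],[0,0,0],0.05]]' 20; python3 -m handwheel '[[[0,0,0],[0,0,0],-0.1],[[0,0,0],[0,0,0],-0.3],[[0,0,0],[0,0,0],-0.7],[[0,0,0],[0,0,0],-1],[[0,0,0],[0,0,0],-1],[[0,0,-5],[0,0,0],-1],[[0,0,-15],[0,0,0],-1],[[0,0,-30],[0,0,0],-1],[[0,0,-40],[0,0,0],-1],[[0,0,-40],[0,0,0],-1],[[0,0,-10],[0,0,0],-1],[[0,0,0],[0,0,0],-1]]'
python3 - <<'E'
from h import *
p,Rt=pose();C=cam("wrist");im=vision.get_image("wrist");cv2.imwrite("pics/w9.png",im)
hsv=cv2.cvtColor(im,cv2.COLOR_BGR2HSV);m=cv2.inRange(hsv,(8,120,60),(28,255,255))
n,l,st,ce=cv2.connectedComponentsWithStats(m);print(st[1:][st[1:,4]>100].tolist())
i=1+np.argmax(st[1:,4]);m=(l==i)
u=np.array([.974,-.228,0])
for r in range(st[i,1]+15,st[i,1]+st[i,3],25):
    xs=np.where(m[r])[0];P=plane(C,[(xs.min()-.5,r),(xs.max()+.5,r)],.1);print(r,P.mean(0).round(4),np.linalg.norm(P[1]-P[0]).round(4))
col=hsv[:,int(ce[i][0]),2].astype(int);print(st[i,1],col[st[i,1]:st[i,1]+60:3])
c=np.array([.578,.215,.1])
print("pred near edges",proj(C,[c-.073*u,c-.073*u-[0,0,.03],c+.073*u]))
# top view
for k in (0,1):
    pass
t=vision.get_image("top");cv2.imwrite("pics/top9.png",t);h2=cv2.cvtColor(t,cv2.COLOR_BGR2HSV);m=cv2.inRange(h2,(8,150,100),(28,255,255));m[:,:105]=0;m[:,185:]=0;m[:155]=0;m[245:]=0
q=np.argwhere(m)[:,::-1];print(len(q),q.min(0),q.max(0));
if len(q)>30: b=cv2.boxPoints(cv2.minAreaRect(q.astype(np.float32)));P=plane(cam("top"),b,.1);print(P.round(3).tolist(),P.mean(0).round(4))
E
```

```text
clock: 22.55
position: [0.5463, 0.2232, 0.0773]
ee_rot: [-0.002, 0.115, 0.993, 0.001]
contact_force: [-5.1, -1.5, 4.9]
width: 0.0442
gripper_force: 104.8
clock: 24.05
position: [0.5469, 0.2228, 0.2173]
ee_rot: [-0.001, 0.115, 0.993, 0.002]
contact_force: [0.2, 0.3, -0.3]
width: 0.0857
gripper_force: 0.0
[[7, 54, 48, 79, 1526], [232, 130, 57, 159, 8246], [153, 330, 33, 43, 801], [85, 373, 20, 11, 136]]
145 [0.5145 0.2293 0.1   ] 0.0453
170 [0.5351 0.2249 0.1   ] 0.0456
195 [0.5566 0.2203 0.1   ] 0.0459
220 [0.5792 0.215  0.1   ] 0.0455
245 [0.6032 0.2093 0.1   ] 0.045
270 [0.6288 0.2033 0.1   ] 0.0446
130 [203 120 221 224 224 225 224 224 224 224 224 128 126 127 128 126 128 126
 128 127]
pred near edges [[260.1474473  135.15086996]
 [260.06269714 129.54742535]
 [260.29365207 288.83488873]]
165 [130 175] [149 215]
[[0.509, 0.254, 0.1], [0.653, 0.222, 0.1], [0.642, 0.178, 0.1], [0.499, 0.21, 0.1]] [0.5757 0.216  0.1   ]
```

```bash
python3 -c "
from rig import manip; print(manip.sign_off())"
```

```text
the job is handed in; nothing more can be done
None
```

The bar is out of its mould and lying flat on the balance pan, about 2 mm from the pan's centre by the wrist and top cameras; the gripper is open and clear, and I handed the job in at about 24 s without getting a verdict back.

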